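Set up the mitre jig

TASK

Set up the mitre jig: swing its fence to 30 degrees from the line of the tracks, then lay the pine block flat on the board with its long side close against the fence's left side, near the middle of the arm. Slide every clamp shoe on the bench in under the lips of a free track that matches its foot, fully home against the stop, and leave the fence at 30 degrees. Do not shift the pocket tape or the pencil.

Things in the scene. Friction and masses are not known exactly. Their poses are not given: they have to be found in the camera images.
- jig: fixed plywood jig board, 200 (x) by 400 (y) by 12 mm, on the bench. Origin: centre of its underside; x away from the robot, y left. Four parallel tracks, 60 mm apart, on its right and middle (two wide, two deep, order varies), mouths toward the robot, 50 mm of bare board in front; the fence is on its left part.
- fence (a joint): angle of the fence arm about its upright pivot, rad: 0 = parallel to the tracks, pointing away from the robot; grows as the free end swings left, away from the tracks (range -0.05 to 1.4; starts at 0.8 to 1.1). Stiff friction pivot (0.6 N m): stays where it is left. Dark marks on the board, beyond the arm's end, at 0, 15 and 30 degrees, the one at 30 the longest.
- fence_hinge (a point): foot of the fence's pivot, on the board's top face; turns with the arm: x along the arm to its free end, y to the arm's left side, z up. The arm is an aluminium bar 14 mm wide (y = -7 to +7 mm), top 11 mm above the board, from x = -8 to 145 mm; pivot cap of 11 mm radius, 16 mm high.
- fence_knob (a point): on the axis of the upright black round knob near the arm's free end (135 mm from the pivot), at the height to grip: 36 mm above the board; knob 18 mm across, from 11 to 51 mm above the board.
- wide_track_1: aluminium track fixed on the jig board, wide low kind: slot 40 mm wide, 11 mm high under two 5 mm thick lips, gap between lips 18 mm, walls 4 mm, floor = the board. Origin: on the board, mid-track; x runs into the slot, z up. 110 mm long: mouth at x = -43 mm (flared cheeks out to -60 mm), face of the dark steel stop at x = +45 mm. A shoe that is home has its origin at x = 23, y = 0, z = 0 mm.
- wide_track_2: aluminium track fixed on the jig board, wide low kind: slot 40 mm wide, 11 mm high under two 5 mm thick lips, gap between lips 18 mm, walls 4 mm, floor = the board. Origin: on the board, mid-track; x runs into the slot, z up. 110 mm long: mouth at x = -43 mm (flared cheeks out to -60 mm), face of the dark steel stop at x = +45 mm. A shoe that is home has its origin at x = 23, y = 0, z = 0 mm.
- deep_track_1: aluminium track fixed on the jig board, narrow deep kind: slot 28 mm wide, 17 mm high under two 5 mm thick lips, gap between lips 16 mm, walls 4 mm, floor = the board. Origin: on the board, mid-track; x runs into the slot, z up. 110 mm long: mouth at x = -43 mm (flared cheeks out to -60 mm), face of the dark steel stop at x = +45 mm. A shoe that is home has its origin at x = 23, y = 0, z = 0 mm.
- deep_track_2: aluminium track fixed on the jig board, narrow deep kind: slot 28 mm wide, 17 mm high under two 5 mm thick lips, gap between lips 16 mm, walls 4 mm, floor = the board. Origin: on the board, mid-track; x runs into the slot, z up. 110 mm long: mouth at x = -43 mm (flared cheeks out to -60 mm), face of the dark steel stop at x = +45 mm. A shoe that is home has its origin at x = 23, y = 0, z = 0 mm.
- wide_shoe_1: clamp shoe, loose, 0.2 kg, may be absent (None): dark steel foot 44 (x) by 36 (y) by 8 mm thick, neck 11 mm wide, then a wooden grip 42 (x) by 18 mm (y), from 24 to 58 mm above the underside. Origin: centre of the underside; slides along its x, either way round; z up; stands upright. Fits only the wide tracks (too wide for the deep ones); either of the two will do, one shoe to a track.
- wide_shoe_2: clamp shoe, loose, 0.2 kg, may be absent (None): dark steel foot 44 (x) by 36 (y) by 8 mm thick, neck 11 mm wide, then a wooden grip 42 (x) by 18 mm (y), from 24 to 58 mm above the underside. Origin: centre of the underside; slides along its x, either way round; z up; stands upright. Fits only the wide tracks (too wide for the deep ones); either of the two will do, one shoe to a track.
- deep_shoe_1: clamp shoe, loose, 0.2 kg, may be absent (None): dark steel foot 44 (x) by 24 (y) by 14 mm thick, neck 11 mm wide, then a wooden grip 22 mm square, from 32 to 64 mm above the underside. Origin: centre of the underside; slides along its x, either way round; z up; stands upright. Fits only the deep tracks (too thick for the wide ones); either of the two will do, one shoe to a track.
- deep_shoe_2: clamp shoe, loose, 0.2 kg, may be absent (None): dark steel foot 44 (x) by 24 (y) by 14 mm thick, neck 11 mm wide, then a wooden grip 22 mm square, from 32 to 64 mm above the underside. Origin: centre of the underside; slides along its x, either way round; z up; stands upright. Fits only the deep tracks (too thick for the wide ones); either of the two will do, one shoe to a track.
- block: pine block, loose, 48 mm (x) by 110 mm (y, its long side) by 36 mm high, 0.1 kg. Origin: centre of its underside, z up.
- tape_measure: pocket tape, 38 by 83 by 64 mm high, loose; a bystander. Origin: underside.
- pencil: carpenter's pencil, 174 mm long in its y, 13 mm wide, 8 mm high, loose; a bystander lying in front of the jig. Origin: underside.
Not all that is in view belongs to the job. Leave any red look-alike of the wide_shoe_2 alone.

How it is judged:
On the way, in this order (a step that is already met when the one before it is completed fails the run):
1. the fence stands still at 30 degrees (4 degrees either way) (value of joint fence between 0.4536 and 0.5936 rad and velocity of joint fence between -0.05 and 0.05 rad/s), for 0.4 s.
2. the block lies against the left side of the fence, which is still at 30 degrees (value of joint fence between 0.4536 and 0.5936 rad and x of block in the frame of fence_hinge between 0.03 and 0.1 m and y of block in the frame of fence_hinge between 0.026 and 0.039 m and z of block in the frame of fence_hinge between -0.004 and 0.004 m and angle between the y axis of block and the x axis of fence_hinge, either way round below 0.12 rad and angle between block's own z axis and vertical below 0.08 rad), for 0.3 s.
At the end, for the whole second after the job is handed in: Fence still at 30 degrees (within 4); block flat on the board, its long side along the arm's left side (within 7 degrees, gap under 8 mm, centre 30 to 100 mm along the arm from the pivot); every shoe present under the lips of a track of its own kind, within 7 mm of the stop, at rest (all of step 2 and ((x of wide_shoe_1 in the frame of wide_track_1 between 0.016 and 0.03 m and y of wide_shoe_1 in the frame of wide_track_1 between -0.004 and 0.004 m and z of wide_shoe_1 in the frame of wide_track_1 between -0.004 and 0.005 m and angle between the x axis of wide_shoe_1 and the x axis of wide_track_1, either way round below 0.12 rad) or (x of wide_shoe_1 in the frame of wide_track_2 between 0.016 and 0.03 m and y of wide_shoe_1 in the frame of wide_track_2 between -0.004 and 0.004 m and z of wide_shoe_1 in the frame of wide_track_2 between -0.004 and 0.005 m and angle between the x axis of wide_shoe_1 and the x axis of wide_track_2, either way round below 0.12 rad)) and ((x of wide_shoe_2 in the frame of wide_track_1 between 0.016 and 0.03 m and y of wide_shoe_2 in the frame of wide_track_1 between -0.004 and 0.004 m and z of wide_shoe_2 in the frame of wide_track_1 between -0.004 and 0.005 m and angle between the x axis of wide_shoe_2 and the x axis of wide_track_1, either way round below 0.12 rad) or (x of wide_shoe_2 in the frame of wide_track_2 between 0.016 and 0.03 m and y of wide_shoe_2 in the frame of wide_track_2 between -0.004 and 0.004 m and z of wide_shoe_2 in the frame of wide_track_2 between -0.004 and 0.005 m and angle between the x axis of wide_shoe_2 and the x axis of wide_track_2, either way round below 0.12 rad)) and ((x of deep_shoe_1 in the frame of deep_track_1 between 0.016 and 0.03 m and y of deep_shoe_1 in the frame of deep_track_1 between -0.004 and 0.004 m and z of deep_shoe_1 in the frame of deep_track_1 between -0.004 and 0.005 m and angle between the x axis of deep_shoe_1 and the x axis of deep_track_1, either way round below 0.12 rad) or (x of deep_shoe_1 in the frame of deep_track_2 between 0.016 and 0.03 m and y of deep_shoe_1 in the frame of deep_track_2 between -0.004 and 0.004 m and z of deep_shoe_1 in the frame of deep_track_2 between -0.004 and 0.005 m and angle between the x axis of deep_shoe_1 and the x axis of deep_track_2, either way round below 0.12 rad)) and ((x of deep_shoe_2 in the frame of deep_track_1 between 0.016 and 0.03 m and y of deep_shoe_2 in the frame of deep_track_1 between -0.004 and 0.004 m and z of deep_shoe_2 in the frame of deep_track_1 between -0.004 and 0.005 m and angle between the x axis of deep_shoe_2 and the x axis of deep_track_1, either way round below 0.12 rad) or (x of deep_shoe_2 in the frame of deep_track_2 between 0.016 and 0.03 m and y of deep_shoe_2 in the frame of deep_track_2 between -0.004 and 0.004 m and z of deep_shoe_2 in the frame of deep_track_2 between -0.004 and 0.005 m and angle between the x axis of deep_shoe_2 and the x axis of deep_track_2, either way round below 0.12 rad)) and linear speed of each of wide_shoe_1, wide_shoe_2, deep_shoe_1, deep_shoe_2, block below 0.02 m/s and velocity of joint fence between -0.02 and 0.02 rad/s); the robot touches nothing.
It fails at once if the pocket tape or the pencil is shifted more than 40 mm (distance of any of tape_measure, pencil from where it was at the start of the episode above 0.04 m).
Of wide_shoe_1, wide_shoe_2, deep_shoe_1, deep_shoe_2 only 3 to 4 are there at a start; the rules pass over those that are not, and their reading is None.
At some moment in a run one of wide_shoe_1, wide_shoe_2, deep_shoe_1, deep_shoe_2, block may be knocked a few centimetres aside while the robot is not near it.
Once in a run the grip may slacken for a moment while it holds something.
It also fails if it takes over 210 s, if anything falls off the work surface, if the arm or the gripper's body presses on something with over 40 N, if the wrist force passes 120 N, or if a joint passes its speed limit or range.

ROBOT

A 6-joint arm with a two-finger parallel gripper is mounted at the origin on a cart in front of the work surface, level with it; the furniture and walls round the work are solid. World frame = base frame: x ahead of the robot, y to its left, z up, the work surface at z = 0. Lengths are in m, angles in rad, forces in N, time in s.
With the tool pointing down it reaches from about 0.275 to 0.875 m from the base axis. Payload 12.5 kg.
Tool frame: the origin (TCP) lies at the very end of the fingers, on their centre line; the grasp point (between the pads) lies 19 mm behind it; z points along the fingers, y is the line along which they close (so a half turn about z gives the same grasp; the last joint's range is limited). The gripper opens to 85 mm and grips with 20 to 120 N. Pads are 22 mm wide; open, the fingers measure 114 mm over their backs; the gripper's body (76 mm by 85 mm) begins 54 mm behind the grasp point. The pads swing forward as they close: fully open they stand 13 mm farther back than shut.
Start: joints at [-1.238, 0.351, 1.652, -0, 1.139, -0.085], TCP at [0.223, -0.503, 0.231] pointing down, gripper open.
Joint ranges: [-2.75, 2.75], [-0.79, 2.1], [0.01, 2.65], [-1.57, 4.71], [0.07, 3.14], [-2.87, 2.87]. Speed limits (rad/s): [2.22, 2.22, 2.79, 3.14, 3.14, 3.14].

INTERFACE

Orientations are given as a 3x3 rotation matrix whose columns are the frame's x, y, z axes.
In Python, from bench import manip gives the robot as it stands. Calls block until the motion is done:
- manip.move_ptp(position, orientation): joint-space move of the TCP to a pose.
- manip.move_l(position, attitude=None, max_speed=0.15): straight line of the TCP; attitude=None keeps the orientation; max_speed is the mean speed in m/s.
- manip.move_j(angles): joint-space move.
- manip.set_gripper(opening, effort=None): opening from 0.0 (shut) to 1.0 (fully open); effort is the grip in N (None keeps the last); returns when the fingers have stopped.
- manip.dwell(seconds).
- manip.inverse_kinematics(position, orientation): joint angles nearest the present ones, or None.
- manip.grab_frame(name): name is "side" or "top"; returns (picture, depth): 420x560x3 uint8, red, green, blue; 420x560 float32, m along the optical axis (not along the pixel's ray), 0 where there is no reading.
- manip.get_calibration(name): a dict with "camera_matrix" (3x3 intrinsics, pixels), "R" (3x3) and "t" (3): a world point X has camera coordinates R X + t. Camera axes: x right, y down, z forward; pixel columns grow to the right and rows downward; lengths in m; the calibration is good to about 2 mm. A picture is of the moment at which its call begins. get_calibration takes no time and is no camera call.
A pose or a line that the arm cannot do raises manip.Unreachable and nothing moves.
- manip.sign_off(): hands the job in; it is judged then, once.
Trained networks look in the newest picture that a camera, given by its name, has taken for a name from the list of things; names that differ only in an ending like _2 or _b are one class to them, and where a whole thing is asked for, a point or a joint stands for the part that bears it (a point fixed in the world has none). Each returns a list of dicts, best first, with "confidence" (0 to 1); they miss things now and then, are a little off and sometimes report something else, mostly with a low value. They report only what shows in the picture. A call takes as long as a camera call. They do not tell look-alikes from the thing itself.
- manip.look_for(camera, name): "at" ([x, y, z] in m, in world coordinates, good to about 4 mm: the middle of the surface that is visible of it).
Readings, each from a call of its own:
- manip.current_time(): time.
- manip.current_qpos(): joint angles.
- manip.current_joint_vel(): joint speeds.
- manip.current_joint_torque(): joint torques, N m.
- manip.current_ee_pos(): TCP position.
- manip.current_tcp_rot(): TCP orientation.
- manip.current_force(): force on the tool from outside, world axes, zero at the start.
- manip.current_ft_torque(): the same for the moment, N m.
- manip.current_grip_width(): opening from 0.0 (shut) to 1.0 (fully open).
- manip.current_grip_force(): force on a finger pad.
Only numpy, scipy, OpenCV 4.12 (cv2) and the standard library are available. Lean on these libraries where they do the work, as an engineer would, in place of code of your own. Each camera call takes 0.05 s, during which the arm holds its last target. There are 200 camera calls.

## Working session

There is one attempt and no reset: what is moved stays moved. The work goes in short steps, each a Python script; the robot and the scene stay as the last script left them, time stands still between calls to the robot, and variables do not carry over. Pictures are saved under pics/ and viewed, at most 14 in all, crops included, and the job is handed in when it is done.

```bash
ls; mkdir -p pics; cat > h.py <<'E'
from bench import manip as m
import numpy as np, cv2
def cal(c):
    k=m.get_calibration(c); return np.array(k["camera_matrix"]),np.array(k["R"]),np.array(k["t"])
def grab(c,fn=None,crop=None,scale=1):
    p,d=m.grab_frame(c)
    if fn:
        q=p if crop is None else p[crop[0]:crop[1],crop[2]:crop[3]]
        cv2.imwrite("pics/"+fn,cv2.resize(q[:,:,::-1],None,fx=scale,fy=scale,interpolation=cv2.INTER_CUBIC))
    return p,d
def world(c,d):
    K,R,t=cal(c); v,u=np.mgrid[:d.shape[0],:d.shape[1]]
    P=np.stack([(u-K[0,2])/K[0,0]*d,(v-K[1,2])/K[1,1]*d,d],-1)
    W=(P-t)@R; W[d<=0]=np.nan; return W
def pix(c,X):
    K,R,t=cal(c); q=K@(R@np.array(X)+t); return (q[:2]/q[2]).round(0)
def rot(a): # tool down, closing axis y at world angle a
    y=np.array([np.cos(a),np.sin(a),0]); z=np.array([0,0,-1.]); return np.stack([np.cross(y,z),y,z],1)
E
python3 - <<'E'
from h import *
for c in ("top","side"):
    p,d=grab(c,c+"0.png",scale=1.4)
    np.savez("pics/%s0.npz"%c,p=p,d=d)
    K,R,t=cal(c); print(c,"cam at",(-R.T@t).round(3),K[0,0])
    for n in ("jig","fence","fence_knob","fence_hinge","wide_track_1","deep_track_1","wide_shoe_1","deep_shoe_1","block","tape_measure","pencil"):
        for r in m.look_for(c,n): print(c,n,np.round(r["at"],3),round(r["confidence"],2),pix(c,r["at"]))
print(m.current_time())
E
```

```text
pics
top cam at [0.429 0.002 1.017] 409.080295938467
top jig [0.521 0.046 0.011] 0.79 [263. 196.]
top fence [0.503 0.169 0.028] 0.97 [212. 202.]
top fence_knob [0.503 0.168 0.022] 0.8 [213. 202.]
top fence_hinge [0.507 0.169 0.027] 0.89 [212. 200.]
top wide_track_1 [ 0.57  -0.146  0.026] 0.95 [342. 176.]
top wide_track_1 [ 0.576 -0.093  0.027] 0.77 [320. 174.]
top deep_track_1 [0.58  0.028 0.03 ] 0.82 [271. 171.]
top deep_track_1 [ 0.578 -0.032  0.034] 0.62 [295. 172.]
top wide_shoe_1 [ 0.388 -0.332  0.04 ] 0.83 [421. 253.]
top wide_shoe_1 [ 0.622 -0.245  0.042] 0.73 [384. 155.]
top wide_shoe_1 [ 0.572 -0.329  0.039] 0.6 [419. 176.]
top deep_shoe_1 [ 0.478 -0.351  0.015] 0.5 [424. 215.]
top block [0.388 0.348 0.034] 0.95 [135. 249.]
top tape_measure [0.475 0.338 0.058] 0.59 [138. 212.]
top tape_measure [0.504 0.168 0.021] 0.47 [213. 202.]
top pencil [ 0.368 -0.01   0.009] 0.74 [285. 258.]
side cam at [0.859 1.117 0.981] 539.8913311297231
side jig [0.516 0.107 0.012] 0.85 [284. 257.]
side fence [0.51  0.185 0.021] 0.77 [295. 273.]
side fence_knob [0.51  0.185 0.026] 0.66 [296. 272.]
s
[... 349 characters left out ...]
 [0.582 0.047 0.028] 0.7 [254. 242.]
side deep_track_1 [ 0.572 -0.016  0.029] 0.63 [251. 227.]
side wide_shoe_1 [ 0.385 -0.321  0.029] 0.74 [282. 161.]
side wide_shoe_1 [ 0.624 -0.245  0.029] 0.53 [216. 185.]
side wide_shoe_1 [ 0.571 -0.326  0.028] 0.49 [227. 169.]
side wide_shoe_1 [0.58  0.047 0.028] 0.37 [255. 242.]
side deep_shoe_1 [ 0.483 -0.349  0.023] 0.56 [252. 163.]
side deep_shoe_1 [ 0.388 -0.327  0.028] 0.55 [281. 161.]
side deep_shoe_1 [ 0.571 -0.08   0.025] 0.25 [246. 215.]
side block [0.395 0.368 0.033] 0.82 [368. 313.]
side block [ 0.565 -0.14   0.029] 0.51 [243. 201.]
side tape_measure [0.486 0.374 0.053] 0.86 [333. 317.]
side pencil [ 0.372 -0.     0.008] 0.44 [320. 224.]
1.2
```

View pics/top0.png

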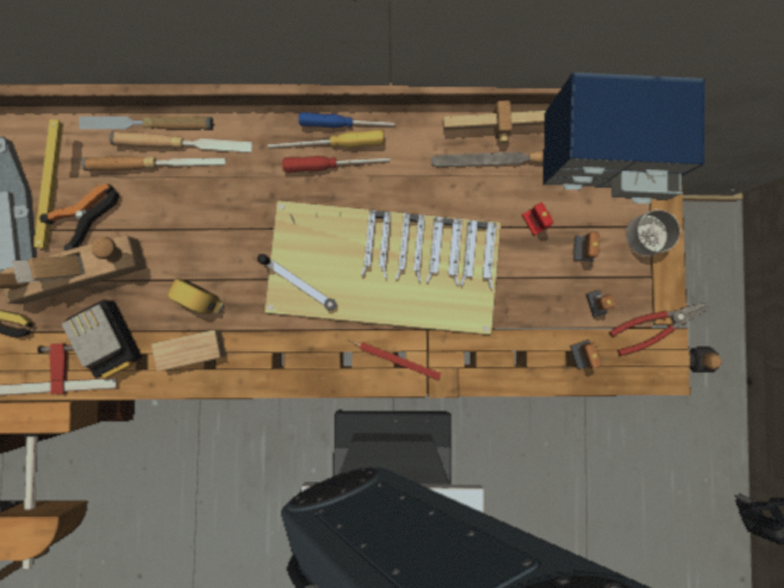

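```bash
python3 - <<'E'
from h import *
a=np.load("pics/top0.npz")["p"]
cv2.imwrite("pics/c1.png",cv2.resize(a[110:290,340:480,::-1],None,fx=4,fy=3.3*4/3.3*0.8,interpolation=cv2.INTER_CUBIC))
E
```

```text
(no output)
```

View pics/c1.png

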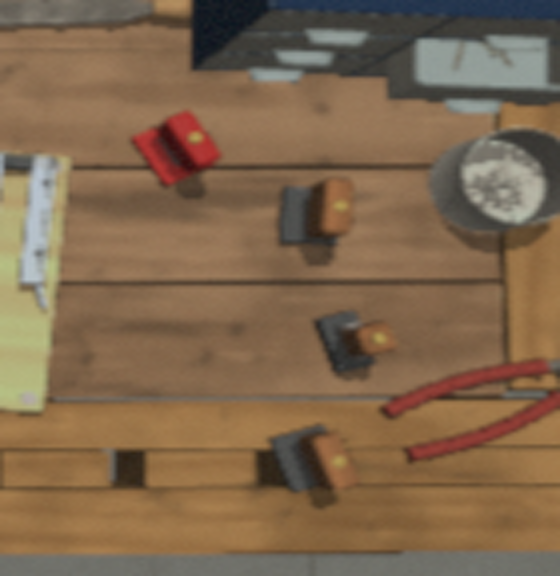

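The top view shows the board at (270..355, 145..237), with the fence pivot near (236,217) and its knob near (188,185). Shoe candidates by pixel:
- Red look-alike at (384,155): leave alone.
- Wide shoe at (419,176).
- Wide shoe at (421,253).
- Deep shoe, square grip, at (428,216).

The crop confirms two wide shoes and one deep shoe. Next I'll measure the geometry.

```bash
cat >> h.py <<'E'
def box(P):
    (c,s,a)=cv2.minAreaRect(P.astype(np.float32)*1000); 
    if s[0]<s[1]: a+=90
    return np.array(c)/1000,sorted(s)[::-1],((a+90)%180)-90   # centre, (long,short) mm, long-axis deg
E
python3 - <<'E'
from h import *
f=np.load("pics/top0.npz");p,d=f["p"],f["d"];W=world("top",d)
v,u=np.mgrid[:420,:560]
h=cv2.cvtColor(p,cv2.COLOR_RGB2HSV)
b=(h[...,0]>22)&(h[...,0]<36)&(h[...,1]>70)&(h[...,2]>120)&(u>185)&(u<360)&(v>140)&(v<240)
b=cv2.morphologyEx(b.astype(np.uint8),cv2.MORPH_OPEN,np.ones((3,3)))
n,l,s,_=cv2.connectedComponentsWithStats(b);print(s[1:][s[1:,4]>50])
B=(b>0)&np.isfinite(W[...,2])
print("z board",np.nanmedian(W[B][:,2]),"noise",np.nanstd(W[B][:,2]))
# board at nominal z=12 via ray casting
K,R,t=cal("top");C=-R.T@t
def ray(uv,z):
    uv=np.atleast_2d(uv).astype(float);q=np.c_[(uv-K[:2,2])/[K[0,0],K[1,1]],np.ones(len(uv))]@R
    return (C+q*((z-C[2])/q[:,2])[:,None])[:,:2]
uv=np.c_[u[b>0],v[b>0]];c,sz,a=box(ray(uv,.012));print("board",c,sz,a)
ang=np.radians(a)-np.pi/2 if a>0 else np.radians(a)+np.pi/2
ang=(ang+np.pi/2)%np.pi-np.pi/2
print("yaw deg",np.degrees(ang))
X=np.array([np.cos(ang),np.sin(ang)]);Y=np.array([-X[1],X[0]])
# heights along jig y for x in window
J=np.stack([(W[...,:2]-c)@X,(W[...,:2]-c)@Y],-1)
sel=(J[...,0]>-.03)&(J[...,0]<.06)
for y in np.arange(-.2,.2,.004):
    q=sel&(abs(J[...,1]-y)<.002)
    if q.sum(): print(round(y*1000),int(1000*np.nanmedian(W[q][:,2])),end=" | ")
print()
for nm,(u0,u1,v0,v1),zr in (("w1",(410,432,166,188),(.05,.07)),("w2",(410,432,240,266),(.05,.07)),("d",(420,440,206,226),(.054,.075)),("block",(105,160,235,268),(.028,.045)),("knob",(182,196,178,192),(.05,.075)),("cap",(228,244,208,224),(.0255,.034)),("tape",(118,162,195,228),(.01,.075)),("pencil",(248,320,235,275),(.003,.014))):
    q=(u>=u0)&(u<u1)&(v>=v0)&(v<v1)&(W[...,2]>zr[0])&(W[...,2]<zr[1])
    P=W[q]
    if len(P)>3: print(nm,len(P),np.median(P,0).round(3),*box(P[:,:2]))
print(pix("top",[0.57,-.33,.058]),pix("top",[.388,-.33,.058]),pix("top",[.48,-.35,.064]))
E
```

```text
[[ 192  144  161   94 8703]
 [ 278  152   10   30  210]
 [ 267  160    6   19   83]
 [ 328  173    4   20   63]]
z board 0.01103006646632005 noise 0.002289523172055842
board [0.534474   0.02100815] [398.8200378417969, 199.36627197265625] 85.2416000366211
yaw deg -4.758399963378908
-200 10 | -196 11 | -192 11 | -188 25 | -184 25 | -180 25 | -176 13 | -172 10 | -168 10 | -164 10 | -160 10 | -156 25 | -152 25 | -148 25 | -144 25 | -140 11 | -136 11 | -132 11 | -128 25 | -124 25 | -120 26 | -116 13 | -112 10 | -108 11 | -104 10 | -100 11 | -96 24 | -92 26 | -88 25 | -84 25 | -80 12 | -76 10 | -72 11 | -68 11 | -64 15 | -60 31 | -56 31 | -52 11 | -48 11 | -44 11 | -40 10 | -36 31 | -32 31 | -28 18 | -24 10 | -20 11 | -16 11 | -12 11 | -8 10 | -4 14 | 0 31 | 4 31 | 8 11 | 12 10 | 16 10 | 20 11 | 24 30 | 28 30 | 32 29 | 36 10 | 40 11 | 44 11 | 48 10 | 52 11 | 56 10 | 60 10 | 64 11 | 68 11 | 72 11 | 76 10 | 80 10 | 84 11 | 88 10 | 92 11 | 96 10 | 100 11 | 104 10 | 108 10 | 112 10 | 116 10 | 120 11 | 124 11 | 128 11 | 132 11 | 136 11 | 140 10 | 144 11 | 148 11 | 152 11 | 156 11 | 160 11 | 164
[... 314 characters left out ...]
.477 -0.356  0.062] [ 0.47687244 -0.35671814] [21.82868003845215, 21.363771438598633] 17.204421997070312
block 939 [0.385 0.353 0.035] [0.38561639 0.35426544] [111.16342163085938, 48.02482223510742] -76.57072734832764
knob 51 [0.542 0.223 0.061] [0.54127124 0.22301241] [16.06951332092285, 15.7017240524292] -89.31899046897888
cap 54 [0.467 0.111 0.028] [0.47272055 0.11336623] [29.294429779052734, 19.493228912353516] 27.186140060424805
tape 583 [0.477 0.338 0.059] [0.47637448 0.3428071 ] [82.60348510742188, 38.47551727294922] 63.22536087036133
pencil 370 [ 0.374 -0.006  0.007] [ 0.3769176  -0.00653764] [175.71090698242188, 93.0163345336914] -87.8441972732544
[422. 176.] [422. 253.] [431. 214.]
```

```bash
python3 - <<'E'
from h import *
v,u=np.mgrid[:420,:560]
c=np.array([.5345,.0210]);a=np.radians(-4.76);X=np.array([np.cos(a),np.sin(a)]);Y=np.array([-X[1],X[0]])
for cam in ("top","side"):
    f=np.load("pics/%s0.npz"%cam);W=world(cam,f["d"])
    J=np.stack([(W[...,:2]-c)@X,(W[...,:2]-c)@Y,W[...,2]],-1)
    print(cam)
    for y0,zt in ((-.166,.0265),(-.106,.0265),(-.046,.0325),(.014,.0325)):
        q=(abs(J[...,1]-y0)<.028)&(abs(J[...,0])<.09)&(abs(J[...,2]-zt)<.004)
        P=J[q];
        if len(P)<20: continue
        sl=[]
        core=P[(P[:,0]>-.02)&(P[:,0]<.05)]
        yl=(core[:,1].max()+core[:,1].min())/2
        L,Rr=core[core[:,1]>yl],core[core[:,1]<yl]
        print(y0,len(P),"x",np.percentile(P[:,0],[1,99]).round(4),"ymid",((L[:,1].mean()+Rr[:,1].mean())/2).round(4),"yrange",np.percentile(core[:,1],[1,99]).round(4),"slope deg",[np.degrees(np.polyfit(s[:,0],s[:,1],1)[0]).round(2) for s in (L,Rr)])
    q=(J[...,1]>.05)&(J[...,1]<.22)&(abs(J[...,0])<.098)&(J[...,2]>.0185)&(J[...,2]<.026)
    A=W[q][:,:2]; m0=A.mean(0); w,V=np.linalg.eigh(np.cov((A-m0).T)); dd=V[:,1]*np.sign(V[1,1])
    print("arm",len(A),m0.round(4),"dir deg",np.degrees(np.arctan2(dd[1],dd[0])).round(2),"extent",np.percentile((A-m0)@dd,[1,99]).round(4),"perp",np.percentile((A-m0)@V[:,0],[2,98]).round(4))
    K=W[(J[...,1]>.05)&(J[...,1]<.25)&(abs(J[...,0])<.098)&(J[...,2]>.057)&(J[...,2]<.07)][:,:2]
    print("knob",len(K),(K.min(0)+K.max(0))/2,np.median(K,0))
    print("end",m0+dd*np.percentile((A-m0)@dd,[0])[0])
E
```

```text
top
-0.166 473 x [-0.0106  0.0894] ymid -0.1656 yrange [-0.1903 -0.1413] slope deg [np.float64(-2.27), np.float64(2.58)]
-0.106 470 x [-0.0053  0.0893] ymid -0.1057 yrange [-0.1298 -0.0817] slope deg [np.float64(-2.21), np.float64(0.79)]
-0.046 316 x [-0.0132  0.0896] ymid -0.0457 yrange [-0.0637 -0.0264] slope deg [np.float64(-2.28), np.float64(0.81)]
0.014 322 x [-0.0106  0.0892] ymid 0.0141 yrange [-0.005  0.032] slope deg [np.float64(-1.28), np.float64(1.74)]
arm 283 [0.5044 0.166 ] dir deg 56.69 extent [-0.0735  0.0619] perp [-0.0068  0.0068]
knob 43 [0.54195345 0.22339346] [0.54179311 0.22303391]
end [0.46271558 0.10258783]
side
-0.166 167 x [-0.0008  0.089 ] ymid -0.1596 yrange [-0.1856 -0.1385] slope deg [np.float64(-0.58), np.float64(-3.08)]
-0.106 194 x [-0.0007  0.0892] ymid -0.1003 yrange [-0.1257 -0.0781] slope deg [np.float64(-1.62), np.float64(-0.07)]
-0.046 177 x [-0.004   0.0895] ymid -0.0394 yrange [-0.0612 -0.0187] slope deg [np.float64(0.34), np.float64(1.99)]
0.014 183 x [-0.0042  0.0892] ymid 0.0205 yrange [0.0009 0.0391] slope deg [np.float64(-1.81), np.float64(2.47)]
arm 157 [0.4992 0.1648] dir deg 57.39 extent [-0.0681  0.0855] perp [-0.0075  0.0079]
knob 28 [0.54234168 0.22911657] [0.54247555 0.23092705]
end [0.46239943 0.10726763]
```

```bash
python3 - <<'E'
from h import *
print(m.current_qpos(),m.current_ee_pos(),m.current_grip_width())
for n,p,a in (("knob0",(.541,.223,.029),-33.5),("knob1",(.589,.168,.029),-64.8),("blk",(.386,.354,.02),13.4),("blk1",(.51,.17,.03),-64.8),("w1",(.575,-.337,.026),91),("w2",(.387,-.335,.026),106),("d",(.477,-.357,.034),107),("tr",(.6,-.15,.04),85.2),("tr0",(.44,-.15,.04),85.2),("td",(.44,.04,.04),85.2)):
    for k in (0,180): 
        q=m.inverse_kinematics(p,rot(np.radians(a+k))); print(n,k,None if q is None else np.round(q,2))
E
```

```text
[-1.23763493e+00  3.50700432e-01  1.65180569e+00  9.06462998e-06
  1.13913379e+00 -8.46210032e-02] [ 0.22316043 -0.50266412  0.23128715] 0.9990491685800681
knob0 0 [ 0.31  0.68  1.69 -0.    0.77  0.9 ]
knob0 180 [ 0.31  0.68  1.69 -0.    0.77 -2.25]
knob1 0 [ 0.2   0.72  1.61 -0.    0.81  1.33]
knob1 180 [ 0.2   0.72  1.61 -0.    0.81 -1.81]
blk 0 [ 0.65  0.62  1.86 -0.    0.66  0.42]
blk 180 [ 0.65  0.62  1.86 -0.    0.66 -2.72]
blk1 0 [ 0.24  0.62  1.82 -0.    0.7   1.37]
blk1 180 [ 0.24  0.62  1.82 -0.    0.7  -1.78]
w1 0 [-0.6   0.8   1.45 -0.    0.89 -2.19]
w1 180 [-0.6   0.8   1.45 -0.    0.89  0.95]
w2 0 [-0.8   0.6   1.89 -0.    0.66 -2.65]
w2 180 [-0.8   0.6   1.89 -0.    0.66  0.49]
d 0 [-0.72  0.69  1.66 -0.    0.79 -2.59]
d 180 [-0.72  0.69  1.66 -0.    0.79  0.55]
tr 0 [-0.32  0.71  1.59 -0.    0.84 -1.81]
tr 180 [-0.32  0.71  1.59 -0.    0.84  1.33]
tr0 0 [-0.43  0.51  2.   -0.    0.63 -1.92]
tr0 180 [-0.43  0.51  2.   -0.    0.63  1.23]
td 0 [-0.01  0.48  2.06 -0.    0.6  -1.5 ]
td 180 [-0.01  0.48  2.06 -0.    0.6   1.64]
```

```bash
python3 - <<'E'
from h import *
c=np.array([.5345,.0210]);a=np.radians(-4.76);X=np.array([np.cos(a),np.sin(a)]);Y=np.array([-X[1],X[0]])
for cam in ("top","side"):
    f=np.load("pics/%s0.npz"%cam);W=world(cam,f["d"]);p=f["p"].astype(int).sum(-1)
    J=np.stack([(W[...,:2]-c)@X,(W[...,:2]-c)@Y,W[...,2]],-1)
    for nm,offs in (("lips",(.0165,-.0165)),("gap",(0,))):
      print(cam,nm)
      for y0 in (-.166,-.106):
        for x in np.arange(-.06,.105,.004):
            q=np.any([abs(J[...,1]-y0-o)<.005 for o in offs],0)&(abs(J[...,0]-x)<.002)
            if q.sum(): print(round(x*1000),(1000*np.nanmedian(J[q][:,2])).round(0),int(np.median(p[q])),end=" | ")
        print()
E
```

```text
top lips
-60 11.0 474 | -56 11.0 469 | -52 11.0 478 | -48 11.0 494 | -44 10.0 494 | -40 11.0 489 | -36 12.0 491 | -32 10.0 492 | -28 12.0 486 | -24 11.0 474 | -20 11.0 470 | -16 11.0 465 | -12 11.0 463 | -8 10.0 417 | -4 11.0 317 | 0 25.0 497 | 4 27.0 569 | 8 27.0 568 | 12 27.0 563 | 16 27.0 542 | 20 28.0 478 | 24 26.0 543 | 28 26.0 567 | 32 26.0 569 | 36 27.0 569 | 40 27.0 571 | 44 27.0 532 | 48 28.0 571 | 52 27.0 545 | 56 28.0 573 | 60 27.0 571 | 64 27.0 565 | 68 26.0 571 | 72 27.0 542 | 76 27.0 503 | 80 28.0 562 | 84 26.0 521 | 88 26.0 519 | 92 27.0 509 | 96 25.0 455 | 100 10.0 430 | 104 -2.0 353 | 
-60 11.0 474 | -56 10.0 471 | -52 11.0 481 | -48 11.0 495 | -44 11.0 497 | -40 11.0 491 | -36 12.0 494 | -32 12.0 497 | -28 12.0 492 | -24 12.0 483 | -20 10.0 477 | -16 11.0 472 | -12 10.0 465 | -8 12.0 423 | -4 12.0 341 | 0 26.0 494 | 4 27.0 521 | 8 27.0 570 | 12 27.0 567 | 16 27.0 530 | 20 28.0 439 | 24 28.0 555 | 28 27.0 555 | 32 28.0 570 | 36 26.0 546 | 40 27.0 574 | 44 27.0 569 | 48 27.0 571 | 52 27.0 572 | 56 27.0 541 | 60 26.0 556 | 64 27.0 571 | 68 26.0 528 | 72 26.0 558 | 76 2
[... 2883 characters left out ...]
2 24.0 444 | 64 22.0 376 | 68 25.0 482 | 72 24.0 443 | 76 28.0 612 | 80 24.0 426 | 84 26.0 400 | 88 27.0 358 | 92 26.0 335 | 96 13.0 520 | 100 6.0 490 | 104 -4.0 442 | 
-60 9.0 594 | -56 9.0 595 | -52 8.0 604 | -48 8.0 611 | -44 8.0 612 | -40 6.0 612 | -36 8.0 611 | -32 6.0 614 | -28 10.0 609 | -24 8.0 601 | -20 9.0 597 | -16 9.0 595 | -12 6.0 596 | -8 9.0 593 | -4 15.0 611 | 0 26.0 533 | 16 25.0 499 | 20 18.0 594 | 24 23.0 449 | 28 26.0 531 | 32 26.0 446 | 36 25.0 468 | 40 21.0 400 | 44 22.0 421 | 48 25.0 542 | 56 12.0 595 | 60 24.0 462 | 64 22.0 379 | 68 28.0 587 | 72 26.0 451 | 76 23.0 445 | 80 26.0 518 | 84 26.0 514 | 88 22.0 337 | 92 26.0 336 | 96 11.0 522 | 100 8.0 464 | 104 -3.0 437 |
```

```bash
cat >> h.py <<'E'
YAW=np.radians(-4.76); JC=np.array([.5345,.0210]); JX=np.array([np.cos(YAW),np.sin(YAW)]); JY=np.array([-JX[1],JX[0]])
PIV=np.array([.468,.1105])
def st(s=""): print(s,"t",round(m.current_time(),1),"ee",np.round(m.current_ee_pos(),4),"F",np.round(m.current_force(),1),"w",round(m.current_grip_width()*85,1),"gf",round(m.current_grip_force(),1))
def fence(): # angle from top picture
    p,d=m.grab_frame("top"); W=world("top",d); J=np.stack([(W[...,:2]-JC)@JX,(W[...,:2]-JC)@JY,W[...,2]],-1)
    q=(J[...,1]>.045)&(J[...,1]<.25)&(abs(J[...,0])<.12)&(J[...,2]>.056)&(J[...,2]<.07); k=W[q][:,:2]
    if len(k)<8: return None
    k=np.median(k,0); return k,np.degrees(np.arctan2(*(k-PIV)[::-1])-YAW),len(W[q])
E
python3 - <<'E'
from h import *
D=np.radians
def pose(a,z): return [*(PIV+.135*np.array([np.cos(D(a)),np.sin(D(a))])),z], rot(D(a-90))
m.set_gripper(0.75,40)
m.move_ptp(*pose(56.7,.16)); m.move_l(pose(56.7,.031)[0],max_speed=.12); m.set_gripper(0,40); st("grip")
for a in np.linspace(56.7,25.24,9)[1:]:
    p,R=pose(a,.031); m.move_l(p,R,max_speed=.08)
st("arc"); m.dwell(.3); m.set_gripper(.6); st("open")
p,R=pose(25.24,.2); m.move_l(p,max_speed=.25)
m.move_ptp([.40,.33,.25],rot(D(13.4))); 
print(fence()); st()
E
```

```text
grip t 6.1 ee [0.5421 0.2235 0.0314] F [-2.3  0.9  5.8] w 16.1 gf 39.0
arc t 8.2 ee [0.5895 0.1671 0.0313] F [-5.8 -5.7  9.4] w 16.0 gf 39.9
open t 8.9 ee [0.5901 0.1682 0.0309] F [-0.9  0.5 -0.1] w 51.1 gf 0.0
(array([0.59028233, 0.16568446]), np.float64(29.049050544415522), 42)
 t 10.8 ee [0.4006 0.3294 0.2492] F [-0.4 -0.7 -0.2] w 50.7 gf 0.0
```

```bash
cat >> h.py <<'E'
def loc(W,xy,r,z0,z1):
    q=(np.hypot(W[...,0]-xy[0],W[...,1]-xy[1])<r)&(W[...,2]>z0)&(W[...,2]<z1)
    n,l=cv2.connectedComponents(q.astype(np.uint8)); k=max(range(1,n),key=lambda i:(l==i).sum()) if n>1 else None
    if k is None: return None
    c,s,a=box(W[l==k][:,:2]); return c,np.round(s,0),a
def armline(W):
    J=np.stack([(W[...,:2]-JC)@JX,(W[...,:2]-JC)@JY,W[...,2]],-1)
    q=(J[...,1]>.06)&(J[...,1]<.2)&(abs(J[...,0])<.1)&(J[...,2]>.0185)&(J[...,2]<.0255)
    A=W[q][:,:2]; vx,vy,x,y=cv2.fitLine(A.astype(np.float32),cv2.DIST_HUBER,0,.001,.001).ravel()
    a=np.arctan2(vy,vx); a=a if np.cos(a)>0 else a+np.pi; n=np.array([-np.sin(a),np.cos(a)])
    return np.degrees(a-YAW),(np.array([x,y])-PIV)@n,len(A)
E
python3 - <<'E'
from h import *
m.move_ptp([.35,-.15,.3],rot(np.radians(-90)))
p,d=grab("top","t2.png",(100,300,80,360),2.5); W=world("top",d)
print(fence()); print("arm",armline(W))
print("block",loc(W,(.386,.354),.14,.028,.045))
for n,x,z in (("w1",(.575,-.337),(.05,.07)),("w2",(.387,-.334),(.05,.07)),("d",(.477,-.357),(.055,.075))): print(n,loc(W,x,.06,*z))
print(m.current_time())
E
```

```text
(array([0.59025052, 0.16549351]), np.float64(28.980251486163326), 43)
arm (np.float64(29.08914406886917), np.float64(-4.060979150050289e-05), 273)
block (array([0.38563086, 0.35416129]), array([111.,  48.]), -76.54155921936035)
w1 (array([ 0.57580231, -0.3376514 ]), array([42., 18.]), -4.2142791748046875)
w2 (array([ 0.3867673 , -0.33436804]), array([41., 17.]), 20.122798919677734)
d (array([ 0.47670947, -0.35729922]), array([22., 22.]), 19.42013931274414)
12.675
```

View pics/t2.png

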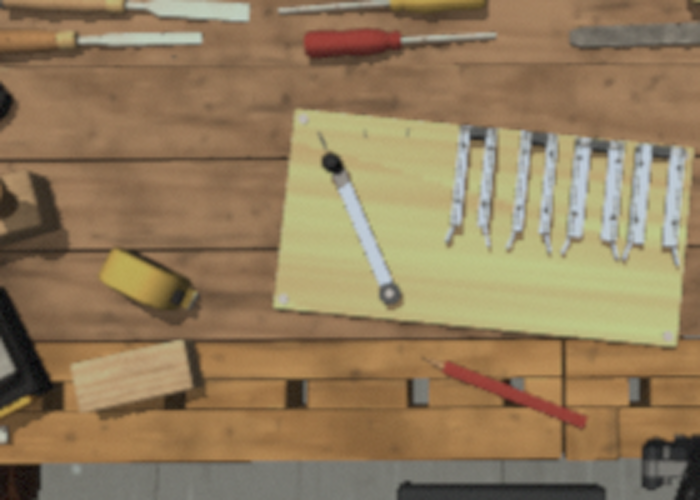

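```bash
python3 - <<'E'
from h import *
D=np.radians
c=[.3856,.3542];R=rot(D(13.46))
m.set_gripper(.85,40)
m.move_ptp([*c,.14],R); m.move_l([*c,.017],max_speed=.12); m.set_gripper(0,40); st("grip")
m.move_l([*c,.11],max_speed=.12); st("lift")
a=D(24.3); u=np.array([np.cos(a),np.sin(a)]); n=np.array([-u[1],u[0]])
T=PIV+.066*u+.0330*n; R2=rot(a+np.pi/2-np.pi)
m.move_l([*T,.11],R2,max_speed=.15); st("over")
m.move_l([*T,.036],max_speed=.1); st("low"); m.move_l([*T,.0295],max_speed=.03); st("down")
m.set_gripper(.75); st("open")
m.move_l([*T,.15],max_speed=.2)
m.move_ptp([.40,-.334,.2],rot(D(110.1-180)))
p,d=grab("top","t3.png",(100,300,80,360),2.5); W=world("top",d); print(fence()); print("arm",armline(W))
b=loc(W,T,.1,.043,.053); print("block",b, "fence frame",(b[0]-PIV)@u,(b[0]-PIV)@n,b[2]-24.3); st()
E
```

```text
grip t 16.4 ee [0.3859 0.3544 0.0177] F [-1.4 -1.3  5.3] w 46.5 gf 41.7
lift t 17.4 ee [0.3852 0.3539 0.1093] F [-1.  -0.3 -0.3] w 46.9 gf 41.3
over t 19.0 ee [0.5143 0.168  0.1099] F [-0.2  0.7 -2.3] w 46.9 gf 41.2
low t 19.9 ee [0.5149 0.1678 0.0365] F [ 0.5  0.5 -1.2] w 46.9 gf 41.2
down t 20.3 ee [0.5149 0.1678 0.0297] F [0.7 1.1 3.1] w 46.9 gf 41.6
open t 20.6 ee [0.5145 0.1677 0.0295] F [ 0.2 -0.2  0. ] w 64.2 gf 0.0
(array([0.59007224, 0.16555112]), np.float64(29.034026761041755), 44)
arm (np.float64(28.607709647484363), np.float64(0.0009253029052191098), 295)
block (array([0.51784576, 0.16721445]), array([110.,  48.]), 24.108539581298828) fence frame 0.0687684020716536 0.031177485180400023 -0.19146041870117259
 t 23.3 ee [ 0.4005 -0.3334  0.1999] F [ 0.1 -0.3 -0.2] w 63.8 gf 0.0
```

View pics/t3.png

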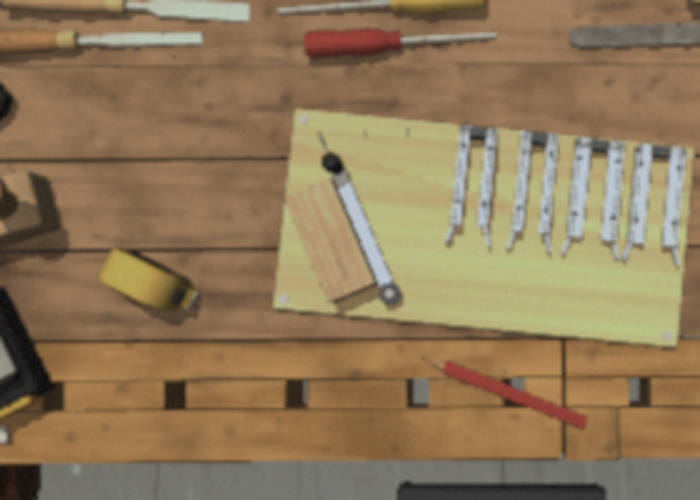

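```bash
cat >> h.py <<'E'
def pick(c,yaw,h,op=.5):
    R=rot(yaw-np.pi/2); m.set_gripper(op,60)
    m.move_ptp([*c,.15],R); m.move_l([*c,h],max_speed=.1); m.set_gripper(0,60); st("grip")
    m.move_l([*c,h+.04],max_speed=.1)
def jp(x,y): return JC+x*JX+y*JY
def slide(ty,h,x0=-.06,dy=0.,xend=.074):
    R=rot(YAW-np.pi/2); z=.012+.001+h
    m.move_l([*jp(x0,ty+dy),h+.04],R,max_speed=.15); st("stage")
    m.move_l([*jp(x0,ty+dy),z],max_speed=.05); st("low")
    x=x0
    while x<xend:
        x+=.005 if x<.055 else .003
        m.move_l([*jp(x,ty+dy),z],max_speed=.06)
        F=m.current_force(); fx,fy=F[:2]@JX,F[:2]@JY
        if abs(fy)>3: dy+=float(np.clip(.00015*fy,-.0007,.0007))
        if abs(fx)>4 or abs(fy)>4: print("x %.3f dy %.4f fx %.1f fy %.1f fz %.1f w %.1f"%(x,dy,fx,fy,F[2],m.current_grip_width()*85))
        if fx<-18: break
    e=np.array(m.current_ee_pos())[:2]-JC; print("end jig",e@JX,e@JY)
    return x,dy
def release(h,op=.4):
    m.set_gripper(op); m.move_l(list(np.array(m.current_ee_pos())+[0,0,.12]),max_speed=.2); st("rel")
E
python3 - <<'E'
from h import *
c=[.3867,-.3345]; pick(c,np.radians(18),.026); st("lift"); print(slide(-.106,.026)); st("pushed")
E
```

```text
grip t 25.7 ee [ 0.3868 -0.3347  0.0264] F [-1.5  0.4  6.2] w 17.2 gf 58.6
lift t 26.3 ee [ 0.3865 -0.3343  0.0658] F [-0.7  0.3 -2.7] w 17.0 gf 58.5
stage t 28.2 ee [ 0.4658 -0.08    0.066 ] F [-0.3 -0.2 -1.6] w 17.3 gf 58.5
low t 28.9 ee [ 0.4657 -0.0796  0.0386] F [ 0.2 -0.  -1.3] w 17.5 gf 58.4
x 0.066 dy 0.0000 fx -5.5 fy 0.1 fz 0.5 w 16.8
x 0.069 dy 0.0000 fx -13.7 fy 1.1 fz 10.1 w 17.4
x 0.072 dy 0.0000 fx -17.4 fy -0.1 fz 14.7 w 16.9
x 0.075 dy 0.0000 fx -30.3 fy -1.3 fz 22.6 w 17.0
end jig 0.06991858590001164 -0.10577788802320201
(0.075, 0.0)
pushed t 36.1 ee [ 0.5954 -0.0902  0.0388] F [-30.3   1.2  22.6] w 17.0 gf 63.6
```

```bash
python3 - <<'E'
from h import *
m.move_l([*jp(.0675,-.106),.0385],max_speed=.05); release(.026)
m.move_ptp([.35,-.15,.3],rot(np.radians(-90)))
p,d=m.grab_frame("top"); W=world("top",d)
s=loc(W,jp(.065,-.106),.04,.058,.08); print("in track jig",(s[0]-JC)@JX,(s[0]-JC)@JY,s)
w1=loc(W,(.575,-.337),.06,.05,.07); print(w1, loc(W,(.477,-.357),.06,.055,.075))
assert np.hypot(*(w1[0]-[.575,-.337]))<.006
pick(w1[0],np.radians(-1.6),.026); x,dy=slide(-.166,.026); st("pushed")
E
```

```text
rel t 37.5 ee [ 0.5927 -0.0901  0.1573] F [-0.8 -0.2 -0.6] w 33.9 gf 0.0
in track jig 0.06192883562727588 -0.10692319990981644 (array([ 0.58734253, -0.09069341]), array([41., 18.]), -6.373710632324219)
(array([ 0.57598663, -0.33751495]), array([41., 18.]), -2.0796356201171875) (array([ 0.47673987, -0.35673743]), array([22., 22.]), 18.706531524658203)
grip t 41.9 ee [ 0.5762 -0.3377  0.0266] F [0.4 1.1 3.4] w 17.2 gf 59.2
stage t 44.1 ee [ 0.4613 -0.1399  0.066 ] F [-0.2 -0.8 -2.5] w 17.1 gf 58.5
low t 44.8 ee [ 0.4608 -0.1394  0.0386] F [ 0.3  0.1 -2.9] w 17.1 gf 58.6
x 0.066 dy 0.0000 fx -5.3 fy -0.1 fz -0.3 w 17.0
x 0.069 dy 0.0000 fx -14.3 fy 0.2 fz 8.9 w 17.1
x 0.072 dy 0.0000 fx -17.6 fy -1.0 fz 12.6 w 16.8
x 0.075 dy 0.0000 fx -30.5 fy -1.5 fz 22.2 w 17.3
end jig 0.07041797980765395 -0.16590223079416974
pushed t 52.1 ee [ 0.5909 -0.1502  0.039 ] F [-30.5   1.1  22.2] w 17.3 gf 63.2
```

```bash
python3 - <<'E'
from h import *
m.move_l([*jp(.069,-.166),.0385],max_speed=.05); release(.026)
m.move_ptp([.35,-.15,.3],rot(np.radians(-90)))
p,d=m.grab_frame("top"); W=world("top",d)
for y in (-.106,-.166):
    s=loc(W,jp(.065,y),.035,.058,.08); print("in track jig",(s[0]-JC)@JX,(s[0]-JC)@JY,s)
w1=loc(W,(.477,-.357),.06,.055,.075); print(w1)
assert np.hypot(*(w1[0]-[.477,-.357]))<.006
pick(w1[0],np.radians(18.5),.034); x,dy=slide(.014,.034); st("pushed")
E
```

```text
rel t 53.4 ee [ 0.5893 -0.15    0.1573] F [-0.2  1.2 -0.6] w 34.1 gf 0.0
in track jig 0.06160148658515606 -0.10713444986634282 (array([ 0.58699878, -0.09087677]), array([41., 18.]), -4.615196228027344)
in track jig 0.06306589665150068 -0.16686847143555006 (array([ 0.58350128, -0.15052629]), array([41., 18.]), -3.5677947998046875)
(array([ 0.47705981, -0.35691949]), array([22., 21.]), 18.268375396728516)
grip t 57.5 ee [ 0.4773 -0.3571  0.0346] F [-1.3  0.4  5.8] w 20.6 gf 58.9
stage t 60.8 ee [0.4759 0.0396 0.074 ] F [ 0.8  0.4 -2.1] w 21.2 gf 58.7
low t 61.5 ee [0.4756 0.0399 0.0466] F [-1.  -0.2 -1.4] w 21.0 gf 58.9
x 0.066 dy 0.0000 fx -7.3 fy 0.7 fz 1.9 w 21.0
x 0.069 dy 0.0000 fx -15.9 fy -0.6 fz 11.3 w 20.8
x 0.072 dy 0.0000 fx -18.8 fy 0.6 fz 14.3 w 21.0
end jig 0.06920149480134774 0.014102572678795526
pushed t 68.5 ee [0.6046 0.0293 0.0472] F [-18.7   2.1  14.3] w 21.0 gf 61.3
```

```bash
python3 - <<'E'
from h import *
m.move_l([*jp(.069,.014),.0468],max_speed=.05); release(.034,.45)
m.move_ptp([.35,-.15,.3],rot(np.radians(-90))); m.move_ptp([.223,-.503,.231],rot(np.radians(-90)))
p,d=grab("top","t4.png",None,1.4); W=world("top",d)
for y,z in ((-.106,.058),(-.166,.058),(.014,.064)):
    s=loc(W,jp(.065,y),.035,z,.085); print("in track jig",(s[0]-JC)@JX,(s[0]-JC)@JY,s)
a=np.radians(24.3); u=np.array([np.cos(a),np.sin(a)]); n=np.array([-u[1],u[0]])
b=loc(W,(.5149,.168),.1,.043,.053); print("block",b,(b[0]-PIV)@u,(b[0]-PIV)@n); print(fence(),armline(W))
for c in("top","side"):
  if c=="side": grab("side","s4.png",None,1.4)
  for r in m.look_for(c,"deep_shoe_1")+m.look_for(c,"wide_shoe_1"): print(c,np.round(r["at"],3),round(r["confidence"],2))
st()
E
```

```text
rel t 69.8 ee [0.6043 0.0292 0.1658] F [-0.2  0.6 -0.3] w 37.9 gf 0.0
in track jig 0.06140031993729711 -0.10703990087131547 (array([ 0.58680615, -0.09076585]), array([40., 18.]), -4.8184356689453125)
in track jig 0.06269825341613666 -0.16662082716772858 (array([ 0.58315546, -0.15024899]), array([40., 18.]), -2.6706085205078125)
in track jig 0.0634080004275816 0.012257004652694825 (array([0.59870642, 0.027953  ]), array([22., 21.]), 0.9912444353103638)
block (array([0.51771466, 0.16723494]), array([110.,  48.]), 24.2968807220459) 0.06865734687803103 0.03125011314014211
(array([0.59041422, 0.16593252]), np.float64(29.122322091293704), 43) (np.float64(28.46298135406638), np.float64(0.0013862794351514327), 292)
top [0.518 0.033 0.012] 0.55
top [0.591 0.028 0.076] 0.42
top [ 0.619 -0.243  0.043] 0.82
top [ 0.584 -0.088  0.07 ] 0.56
top [ 0.58  -0.145  0.071] 0.51
side [0.603 0.033 0.056] 0.71
side [ 0.625 -0.244  0.029] 0.7
side [ 0.581 -0.14   0.057] 0.67
side [0.571 0.049 0.025] 0.64
side [ 0.584 -0.079  0.053] 0.51
 t 72.9 ee [ 0.2233 -0.5028  0.2312] F [-0.2 -0.8 -0.4] w 38.3 gf 0.0
```

View pics/t4.png

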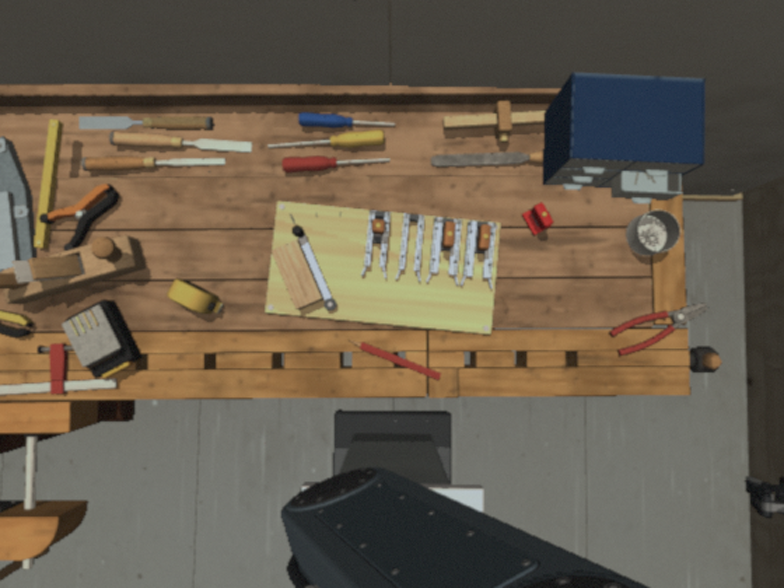

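View pics/s4.png

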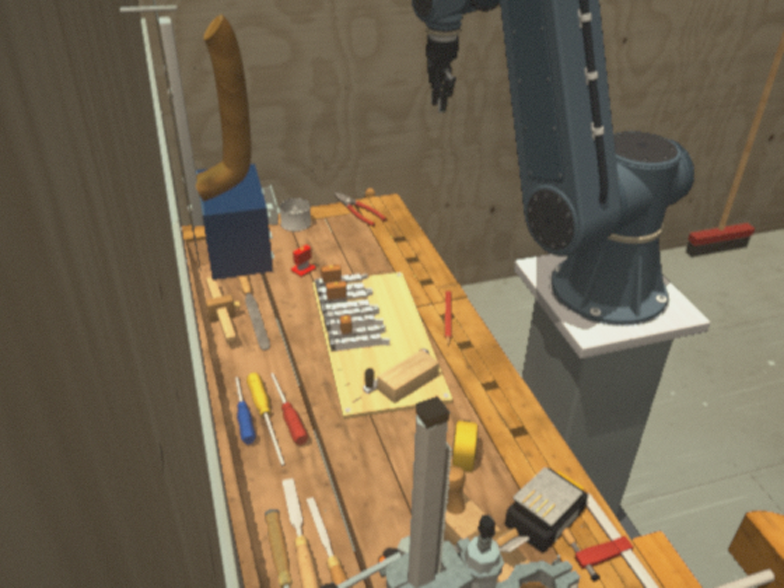

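The top view shows the block against the fence's left side at (212,195). All three shoes are in matching tracks, at (270,162), (320,169) and (346,169). The only shoe left on the bench in either view is the red look-alike at (384,155). The pencil and tape have not moved.

```bash
python3 -c "
from h import *
print(m.sign_off())"
```

```text
the job is handed in; nothing more can be done
None
```

I set the fence at about 29° and laid the block flat against its left side, then pushed all three shoes I found (two wide, one deep) home against their stops; the job is handed in, but no verdict came back.

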